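Lock the die collar of the wide clay-extruder barrel

TASK

Two clay-extruder barrels stand nose up on the pottery bench. Lock the die into the wider one: push or lead the upright pin of its lock collar clockwise (seen from above) until the collar's arm lies in line over the pointed tongue that is its locked mark, not past it, and let go of it there. Leave the narrower barrel's collar as it is.

Things in the scene. Friction and masses are not known exactly. Their poses are not given: they have to be found in the camera images.
- wide_barrel: The wider of two upright aluminium extruder barrels, 110 mm in diameter, on a 154 mm flange, fixed; die plate with one square hole on top, 136 mm above the bench. Origin: on the barrel's axis at bench level; z up. Its x axis points along the locked mark: a flat pointed dark steel tongue, 16 mm wide, top 116 mm above the bench, reaching 108 mm from the axis.
- wide_collar (a joint): Angle (rad) of the wide barrel's steel lock collar about the barrel's axis: 0 with its arm over the tongue (locked), positive counterclockwise from above. Starts at 0.8 to 1.4; stops at 1.55 and -0.40, past the mark. Stays where left (friction 0.15 N m, 2 N at the pin). Collar 128 mm across, top 144 mm above the bench; arm 18 mm wide, top 137 mm above the bench, end 92 mm from the axis.
- wide_collar_pin_top (a point): Centre of the top of the upright steel pin on the wide collar's arm: round, 16 mm in diameter, 82 mm from the barrel's axis, standing free from 137 mm up to 188 mm above the bench (nothing near it is higher). It is rigid with the collar.
- narrow_collar_pin_top (a point): Centre of the top of the same kind of pin on the narrower barrel (68 mm in diameter, die plate with three round holes), 60 mm from that barrel's axis and 168 mm above the bench. Not to be turned.
There are look-alikes about, which are no part of the job. Leave any green or turquoise look-alike of the wide_barrel alone.

How it is judged:
By the outcome, as a careful person would: the job done as asked, in the order asked, and still so for the second after the job is handed in, with the robot touching nothing.
It also fails if it takes over 32 s, if anything falls off the work surface, if the arm or the gripper's body presses on something with over 40 N, if the wrist force passes 120 N, or if a joint passes its speed limit or range.

ROBOT

A 6-joint arm with a two-finger parallel gripper is mounted at the origin on the work surface. World frame = base frame: x ahead of the robot, y to its left, z up, the work surface at z = 0. Lengths are in m, angles in rad, forces in N, time in s.
With the tool pointing down it reaches from about 0.375 to 0.925 m from the base axis. Payload 5.7 kg.
Tool frame: the origin (TCP) lies between the finger pads; the fingertips stand 8 mm ahead of it and the grasp point (between the pads) lies 11 mm behind it; z points along the fingers, y is the line along which they close (so a half turn about z gives the same grasp; the last joint's range is limited). The gripper opens to 88 mm and grips with 3 to 60 N. Pads are 20 mm wide; open, the fingers measure 115 mm over their backs; the gripper's body (75 mm by 178 mm) begins 61 mm behind the grasp point.
Start: joints at [1.115, 0.359, 1.51, -0, 1.272, -0.115], TCP at [0.201, 0.565, 0.201] pointing down, gripper open.
Joint ranges: [-2.97, 2.97], [-1.01, 2.36], [0.21, 2.38], [-0.96, 4.11], [0.2, 2.71], [-2.98, 2.98]. Speed limits (rad/s): [2.39, 2.39, 3.14, 3.14, 3.14, 3.14].

INTERFACE

Orientations are given as a unit quaternion [w, x, y, z].
In Python, from rig import ctrl, cams, ticket gives the robot as it stands.
- The arm moves only by the tool carry_out, never from a script. Its argument "deltas" is a list of rows, each a list of 6 numbers: the shift along the tool's x, y, z as a fraction of full scale, then the turn, a rotation vector about the tool's x, y, z as a fraction of full scale. A call has exactly 8 rows; each row is the pose to reach, as a shift and turn from the pose commanded when the call began, along the tool's axes at that moment, turning the shorter way round; what a row does not reach only later rows make up. Full scale, the value 1, is 0.3 m for a shift and 360 degrees for a turn. A row lasts 1/12 s, in which the tool goes at most 41.7 mm and 7.16 degrees, less where a joint would pass 70% of its speed; a pose out of reach is approached as far as the arm can. A call with a number of a shift or a turn outside -1 to 1 is refused whole. A call with a gripper value outside its range is refused whole. "gripper" is the closure, from 0 (fully open) to 1 (shut), set as the call begins (left out, the last holds). The fingers move at their own pace and stop on an object; "squeeze" is the grip in N (left out, the last holds). Time passes only in rows, so rows that repeat a pose let the fingers close, or fill a call up. It gives the time, the measured TCP pose, the force, the opening and the grip force at its end, in the units of the state.
- ctrl.read_state(): the state, without advancing time (a new reading comes with each control period).
- cams.get_image(name): name is "scene" or "top" or "wrist"; returns a dict with "img" (400x640x3 uint8, red, green, blue), "range_z" (400x640 float32, m along the optical axis (not along the pixel's ray), 0 where there is no reading), "camera_matrix" (3x3 intrinsics, pixels), "R" (3x3) and "t" (3): a world point X has camera coordinates R X + t. Camera axes: x right, y down, z forward; pixel columns grow to the right and rows downward; lengths in m; the calibration is good to about 2 mm. A picture is of the moment at which its call begins.
- ticket.close_job(): hands the job in; it is judged then, once.
Trained networks look in a picture, given as the dict that the camera call returned (one of the last four; its "shot" number tells which), for a name from the list of things; names that differ only in an ending like _2 or _b are one class to them, and where a whole thing is asked for, a point or a joint stands for the part that bears it (a point fixed in the world has none). Each returns a list of dicts, best first, with "confidence" (0 to 1); they miss things now and then, are a little off and sometimes report something else, mostly with a low value. They report only what shows in the picture. A call takes as long as a camera call. They do not tell look-alikes from the thing itself.
- cams.regions_of(name, picture): "region" (400x640 bool, what is visible of it) and "location" ([column, row] in pixels, amid what is visible of it).
The state is a dict: "time_s": time; "q": joint angles; "joint_velocities": joint speeds; "joint_efforts": joint torques, N m; "tcp_pos": TCP position; "orientation": TCP orientation; "wrist_force": force on the tool from outside, world axes, zero at the start; "moment": the same for the moment, N m; "gripper_width": finger opening in m; "grasp_force": force on a finger pad.
Only numpy, scipy, OpenCV 4.12 (cv2) and the standard library are available. Lean on these libraries where they do the work, as an engineer would, in place of code of your own. Each camera call takes 0.05 s, during which the arm holds its last target. There are 200 camera calls.

## Working session

There is one attempt and no reset: what is moved stays moved. The work goes in short steps, Python scripts to look and compute and a tool call to move; the robot and the scene stay as the last step left them, time stands still between calls to the robot, and variables do not carry over. Pictures are saved under pics/ and viewed, at most 10 in all, crops included, and the job is handed in when it is done.

Besides the shell and the picture viewer there is one more tool, called after ">>>" by a JSON object that holds its "name" and its "arguments", one argument or row to a line. carry_out: Moves the arm, as the interface text tells. Its arguments: {"type":"object","properties":{"deltas":{"type":"array"},"gripper":{"type":"number"},"squeeze":{"type":"number"}},"required":["deltas"]}

```bash
mkdir -p pics
cat > h.py <<'E'
import numpy as np, cv2
from rig import ctrl, cams, ticket
def cloud(p):
    z=p["range_z"]; K=p["camera_matrix"]; v,u=np.mgrid[:400,:640]
    c=np.stack([(u-K[0,2])/K[0,0]*z,(v-K[1,2])/K[1,1]*z,z],-1)
    return (c-p["t"])@p["R"]   # world
E
python3 - <<'E'
from h import *
ims=[]
for n in("scene","top"):
    p=cams.get_image(n); ims.append(p["img"]); W=cloud(p)
    cv2.imwrite(f"pics/{n}.png",p["img"][:,:,::-1])
    for k in("wide_barrel","wide_collar","wide_collar_pin_top","narrow_collar_pin_top"):
        for r in cams.regions_of(k,p):
            m=r["region"]&(p["range_z"]>0)
            print(n,k,round(r["confidence"],2),np.round(r["location"]),m.sum(),np.round(np.median(W[m],0),3) if m.any() else "")
s=ctrl.read_state();print(s["time_s"],s["tcp_pos"],s["orientation"])
E
```

```text
scene wide_barrel 0.69 [350. 148.] 4188 [0.505 0.164 0.136]
scene wide_barrel 0.67 [271.  92.] 3778 [0.268 0.268 0.135]
scene wide_barrel 0.58 [245. 271.] 4434 [ 0.373 -0.18   0.137]
scene wide_barrel 0.51 [361. 155.] 1158 [0.501 0.177 0.144]
scene wide_collar 0.76 [264. 269.] 1578 [ 0.372 -0.171  0.144]
scene wide_collar 0.69 [366. 129.] 1154 [0.503 0.182 0.144]
scene wide_collar 0.58 [276.  92.] 1196 [0.273 0.285 0.144]
scene wide_collar_pin_top 0.79 [356. 159.] 1101 [0.502 0.175 0.144]
scene wide_collar_pin_top 0.7 [263. 266.] 1487 [ 0.375 -0.172  0.144]
scene wide_collar_pin_top 0.56 [279.  88.] 1225 [0.272 0.29  0.143]
scene narrow_collar_pin_top 0.62 [322. 311.] 1006 [ 0.568 -0.203  0.124]
top wide_barrel 0.72 [416. 243.] 4644 [ 0.36  -0.162  0.136]
top wide_barrel 0.58 [196. 293.] 5308 [0.261 0.276 0.136]
top wide_barrel 0.55 [246. 172.] 4593 [0.497 0.176 0.136]
top wide_collar 0.8 [171. 277.] 1619 [0.263 0.293 0.143]
top wide_collar 0.64 [221. 178.] 1403 [0.498 0.193 0.143]
top wide_collar 0.6 [400. 229.] 1709 [ 0.368 -0.161  0.143]
top wide_collar_pin_top 0.85 [216. 176.] 1670 [0.499 0.193 0.143]
top wide_collar_pin_top 0.8 [397. 239.] 1561 [ 0.364 -0.16   0.143]
top wide_collar_pin_top 0.78 [169. 279.] 1695 [0.267 0.291 0.143]
top narrow_collar_pin_top 0.95 [423. 145.] 1089 [ 0.565 -0.202  0.122]
0.5 [0.20051601 0.56543563 0.20049647] [-2.95973728e-05  1.69579615e-01  9.85516487e-01 -7.94621683e-05]
```

View pics/scene.png

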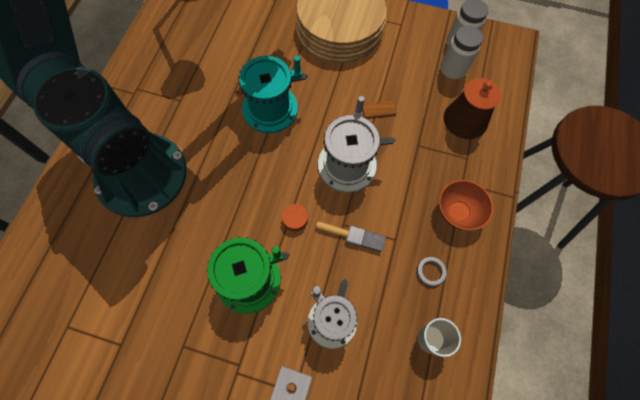

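View pics/top.png

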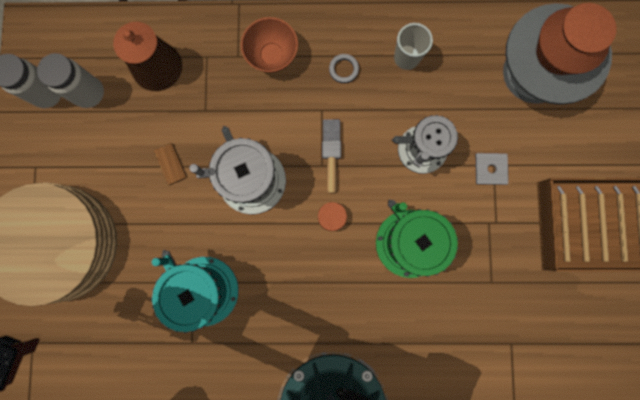

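The scene shows three square-hole barrels: turquoise (271,92), aluminium (350,145) and green (245,271). There is also a narrow three-hole barrel at (332,318). In the top view they are at (190,295), (246,172), (418,243) and (433,140). I choose the aluminium one, with its pin at scene (360,105) and tongue at (386,141). Next I'll measure it and check a crop.

Run:
```python
from h import *
from scipy.optimize import least_squares
for n in("scene","top"):
    p=cams.get_image(n); W=cloud(p); z=W[...,2]; ok=p["range_z"]>0
    d=np.hypot(W[...,0]-.497,W[...,1]-.178)
    m=ok&(abs(z-.144)<.003)&(d<.075)
    P=W[m][:,:2]; 
    # collar ring outer radius .064: fit by hull
    h=cv2.convexHull(P.astype(np.float32))[:,0]
    f=least_squares(lambda c:np.hypot(*(h-c[:2]).T)-c[2],[.497,.178,.064],loss="soft_l1",f_scale=.002); c=f.x[:2]; print(n,"centre",f.x.round(4))
    R=np.hypot(W[...,0]-c[0],W[...,1]-c[1]); A=np.arctan2(W[...,1]-c[1],W[...,0]-c[0])
    for k,mm in dict(pin=ok&(z>.150)&(z<.2)&(R<.11),pintop=ok&(z>.184)&(z<.192)&(R<.11),arm=ok&(abs(z-.137)<.003)&(R>.066)&(R<.1),tongue=ok&(abs(z-.116)<.004)&(R>.07)&(R<.115)).items():
        print(k,mm.sum(), W[mm].mean(0).round(4) if mm.any() else "", "ang",np.degrees(np.median(A[mm])).round(1) if mm.any() else "", "R",np.percentile(R[mm],[5,50,98]).round(3) if mm.any() else "")
        if k=="tongue": print(np.c_[W[mm],np.degrees(A[mm])][::6].round(3))
    ctr=(350,140) if n=="scene" else (240,170)
    cr=p["img"][ctr[1]-60:ctr[1]+60,ctr[0]-65:ctr[0]+65,::-1]
    cv2.imwrite(f"pics/c_{n}.png",cv2.resize(cr,None,fx=4,fy=4,interpolation=cv2.INTER_CUBIC))
```

```text
scene centre [0.5035 0.1832 0.0653]
pin 95 [0.4992 0.2609 0.1756] ang 93.1 R [0.074 0.077 0.089]
pintop 36 [0.4988 0.2635 0.1884] ang 93.3 R [0.075 0.08  0.09 ]
arm 31 [0.4948 0.2375 0.1376] ang 92.1 R [0.066 0.073 0.09 ]
tongue 95 [0.5832 0.2179 0.1166] ang 23.7 R [0.072 0.087 0.105]
[[ 0.574  0.225  0.115 30.835]
 [ 0.587  0.227  0.119 27.542]
 [ 0.572  0.22   0.117 28.425]
 [ 0.586  0.225  0.116 26.952]
 [ 0.571  0.219  0.114 27.886]
 [ 0.584  0.222  0.115 25.868]
 [ 0.598  0.226  0.117 24.202]
 [ 0.578  0.216  0.118 23.846]
 [ 0.592  0.221  0.116 23.278]
 [ 0.572  0.213  0.115 23.427]
 [ 0.585  0.216  0.117 21.708]
 [ 0.599  0.221  0.116 21.396]
 [ 0.582  0.213  0.116 20.591]
 [ 0.595  0.217  0.116 19.976]
 [ 0.58   0.208  0.118 18.18 ]
 [ 0.594  0.215  0.113 19.572]]
top centre [0.5041 0.1808 0.0643]
pin 101 [0.4978 0.2606 0.178 ] ang 94.7 R [0.075 0.079 0.089]
pintop 53 [0.4992 0.2626 0.1874] ang 93.4 R [0.076 0.082 0.09 ]
arm 64 [0.4952 0.249  0.1366] ang 95.6 R [0.066 0.072 0.091]
tongue 116 [0.5846 0.2175 0.1156] ang 24.6 R [0.074 0.089 0.105]
[[ 0.601  0.226  0.114 25.066]
 [ 0.599  0.22   0.115 22.346]
 [ 0.598  0.218  0.113 21.836]
 [ 0.595  0.22   0.115 23.255]
 [ 0.592  0.223  0.118 25.795]
 [ 0.59   0.228  0.116 28.577]
 [ 0.589  0.215  0.119 21.645]
 [ 0.588  0.221  0.116 25.813]
 [ 0.587  0.226  0.114 28.751]
 [ 0.586  0.213  0.115 21.634]
 [ 0.585  0.218  0.113 24.731]
 [ 0.582  0.221  0.115 27.595]
 [ 0.582  0.209  0.115 19.965]
 [ 0.581  0.214  0.112 23.335]
 [ 0.577  0.217  0.116 26.3  ]
 [ 0.575  0.221  0.116 29.537]
 [ 0.575  0.208  0.118 21.308]
 [ 0.573  0.213  0.117 24.79 ]
 [ 0.572  0.215  0.113 27.113]
 [ 0.57   0.213  0.113 26.394]]
```

View pics/c_scene.png

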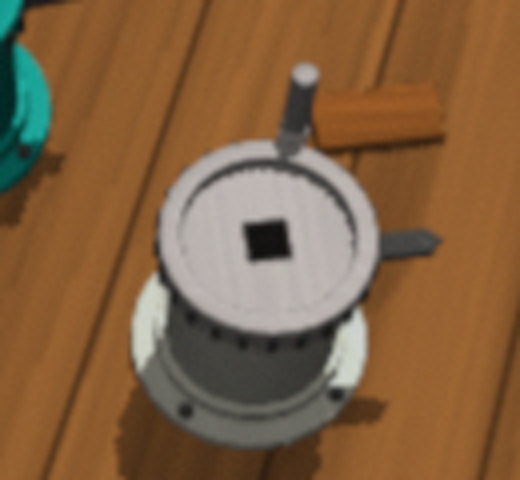

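The crop confirms plain aluminium with a single square hole. The pin is at about 93.5° around the axis (.504,.182) and the tongue is at about 24°, so the turn needed is about 69.5° clockwise.

```bash
cat >> h.py <<'E'
from scipy.spatial.transform import Rotation as Ro
def rows(T):
    s=ctrl.read_state(); w=s["orientation"]; R=Ro.from_quat([*w[1:],w[0]])
    print(s["time_s"],np.round(s["tcp_pos"],4),"yaw",np.degrees(np.arctan2(*R.as_matrix()[[1,0],1])).round(2),s["gripper_width"])
    for x,y,z,a in T:
        a=np.radians(a); yy=np.array([np.cos(a),np.sin(a),0]); zz=np.array([0,0,-1.]); M=np.c_[np.cross(yy,zz),yy,zz]
        r=(R.inv()*Ro.from_matrix(M)).as_rotvec()/(2*np.pi)
        print([*np.round(R.inv().apply(np.array([x,y,z])-s["tcp_pos"])/.3,4),*np.round(r,4)])
E
python3 - <<'E'
from h import *
rows([(.2005,.5654,.27,70.5),(.499,.2638,.27,3.5),(.499,.2638,.161,3.5)])
E
```

```text
0.6 [0.2006 0.5654 0.2005] yaw 70.47 0.08782969429013711
[np.float64(0.0001), np.float64(-0.0002), np.float64(-0.2315), np.float64(-0.0), np.float64(-0.0), np.float64(-0.0001)]
[np.float64(-1.2737), np.float64(-0.6151), np.float64(-0.2315), np.float64(-0.0), np.float64(0.0), np.float64(0.186)]
[np.float64(-1.2737), np.float64(-0.615), np.float64(0.1318), np.float64(-0.0), np.float64(0.0), np.float64(0.186)]
```

>>> {"name": "carry_out", "arguments": {
  "deltas": [
    [0, 0, -0.12, 0, 0, 0],
    [0, 0, -0.23, 0, 0, 0],
    [-0.12, -0.06, -0.23, 0, 0, 0.018],
    [-0.24, -0.12, -0.23, 0, 0, 0.036],
    [-0.36, -0.175, -0.23, 0, 0, 0.054],
    [-0.48, -0.23, -0.23, 0, 0, 0.072],
    [-0.6, -0.29, -0.23, 0, 0, 0.09],
    [-0.6, -0.29, -0.23, 0, 0, 0.09]
  ],
  "gripper": 0.4,
  "squeeze": 10
}}

```text
time_s: 1.27
tcp_pos: [0.3457, 0.4188, 0.2697]
orientation: [0.002, 0.442, 0.897, -0.0]
wrist_force: [-0.0, 0.5, -0.7]
gripper_width: 0.0527
grasp_force: 0.0
```

Run:
```python
from h import *
rows([(.499,.2638,.27,3.5),(.499,.2638,.161,3.5)])
```

```text
1.2667 [0.3457 0.4188 0.2697] yaw 37.48 0.05270452918326688
[np.float64(-0.7209), np.float64(0.0913), np.float64(0.0018), np.float64(0.0003), np.float64(0.0005), np.float64(0.0944)]
[np.float64(-0.7196), np.float64(0.0911), np.float64(0.3652), np.float64(0.0003), np.float64(0.0005), np.float64(0.0944)]
```

>>> {"name": "carry_out", "arguments": {
  "deltas": [
    [-0.1, 0.01, 0, 0, 0, 0.015],
    [-0.22, 0.03, 0, 0, 0, 0.03],
    [-0.34, 0.045, 0, 0, 0, 0.045],
    [-0.46, 0.06, 0, 0, 0, 0.06],
    [-0.58, 0.075, 0, 0, 0, 0.075],
    [-0.68, 0.085, 0, 0, 0, 0.09],
    [-0.72, 0.091, 0, 0, 0, 0.094],
    [-0.72, 0.091, 0, 0, 0, 0.094]
  ]
}}

```text
time_s: 1.93
tcp_pos: [0.4975, 0.2687, 0.2694]
orientation: [0.0, 0.681, 0.732, 0.0]
wrist_force: [0.1, 0.2, -0.3]
gripper_width: 0.0527
grasp_force: 0.0
```

Run:
```python
from h import *
rows([(.499,.2638,.161,3.5)])
p=cams.get_image("wrist"); cv2.imwrite("pics/w1.png",p["img"][:,:,::-1])
W=cloud(p); z=W[...,2]; ok=p["range_z"]>0
R=np.hypot(W[...,0]-.504,W[...,1]-.182)
for k,m in dict(pin=ok&(abs(z-.188)<.003)&(R<.1),tong=ok&(abs(z-.116)<.003)&(R>.072)&(R<.112)).items(): print(k,m.sum(),W[m].mean(0).round(4) if m.any() else "")
```

```text
1.9333 [0.4975 0.2687 0.2694] yaw 4.1 0.0527063610530791
[np.float64(-0.0165), np.float64(0.0037), np.float64(0.3614), np.float64(0.0001), np.float64(0.0001), np.float64(0.0017)]
pin 249 [0.5001 0.2651 0.1866]
tong 368 [0.5864 0.2205 0.1147]
```

View pics/w1.png

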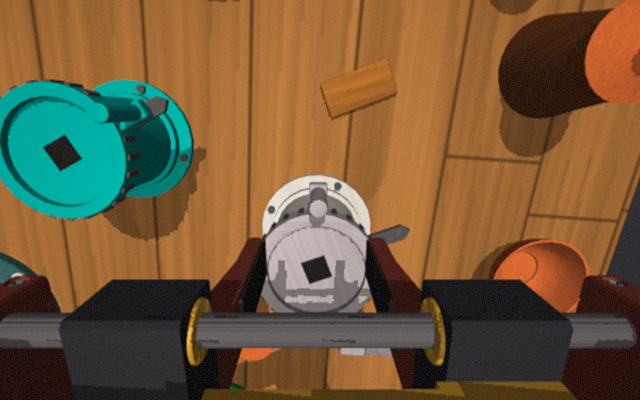

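Wrist view: pin at (317,205), between the open fingers, with the tongue at (395,235).

Run:
```python
from h import *
rows([(.4995,.2642,.161,3.5)])
```

```text
1.9833 [0.496  0.27   0.2694] yaw 4.24 0.05297178453921186
[np.float64(-0.0203), np.float64(0.0105), np.float64(0.3612), np.float64(-0.0001), np.float64(-0.0001), np.float64(0.0021)]
```

>>> {"name": "carry_out", "arguments": {
  "deltas": [
    [-0.02, 0.01, 0.08, 0, 0, 0.002],
    [-0.02, 0.01, 0.16, 0, 0, 0.002],
    [-0.02, 0.01, 0.24, 0, 0, 0.002],
    [-0.02, 0.01, 0.3, 0, 0, 0.002],
    [-0.02, 0.01, 0.34, 0, 0, 0.002],
    [-0.02, 0.01, 0.36, 0, 0, 0.002],
    [-0.02, 0.01, 0.36, 0, 0, 0.002],
    [-0.02, 0.01, 0.36, 0, 0, 0.002]
  ]
}}

```text
time_s: 2.65
tcp_pos: [0.4986, 0.2655, 0.1619]
orientation: [-0.0, 0.684, 0.729, 0.0]
wrist_force: [0.1, -0.7, 0.5]
gripper_width: 0.0529
grasp_force: 0.0
```

>>> {"name": "carry_out", "arguments": {
  "deltas": [
    [0, 0, 0, 0, 0, 0],
    [0, 0, 0, 0, 0, 0],
    [0, 0, 0, 0, 0, 0],
    [0, 0, 0, 0, 0, 0],
    [0, 0, 0, 0, 0, 0],
    [0, 0, 0, 0, 0, 0],
    [0, 0, 0, 0, 0, 0],
    [0, 0, 0, 0, 0, 0]
  ],
  "gripper": 1,
  "squeeze": 12
}}

```text
time_s: 3.32
tcp_pos: [0.4995, 0.2644, 0.1617]
orientation: [0.0, 0.685, 0.728, 0.0]
wrist_force: [0.6, -0.8, 1.4]
gripper_width: 0.015
grasp_force: 12.0
```

Run:
```python
from h import *
c=np.array([.504,.182])
def P(a,r=.082): t=np.radians(a); return (c[0]+r*np.cos(t),c[1]+r*np.sin(t),.161,a-90)
rows([P(93.5-4.5*i) for i in range(0,9)])
print(ctrl.read_state()["wrist_force"])
```

```text
3.3167 [0.4995 0.2644 0.1617] yaw 3.51 0.01495795177613895
[np.float64(-0.0016), np.float64(-0.0018), np.float64(0.0024), np.float64(0.0001), np.float64(-0.0), np.float64(0.0)]
[np.float64(-0.0024), np.float64(0.0197), np.float64(0.0025), np.float64(0.0001), np.float64(-0.0), np.float64(0.0125)]
[np.float64(-0.0049), np.float64(0.041), np.float64(0.0025), np.float64(0.0001), np.float64(-0.0), np.float64(0.025)]
[np.float64(-0.0091), np.float64(0.062), np.float64(0.0025), np.float64(0.0001), np.float64(-0.0), np.float64(0.0375)]
[np.float64(-0.015), np.float64(0.0827), np.float64(0.0025), np.float64(0.0001), np.float64(-0.0), np.float64(0.05)]
[np.float64(-0.0224), np.float64(0.1028), np.float64(0.0025), np.float64(0.0001), np.float64(-0.0), np.float64(0.0625)]
[np.float64(-0.0314), np.float64(0.1223), np.float64(0.0025), np.float64(0.0001), np.float64(-0.0), np.float64(0.075)]
[np.float64(-0.0419), np.float64(0.141), np.float64(0.0025), np.float64(0.0001), np.float64(-0.0), np.float64(0.0875)]
[np.float64(-0.0538), np.float64(0.1589), np.float64(0.0025), np.float64(0.0001), np.float64(-0.0), np.float64(0.1)]
[ 0.62180117 -0.78617814  1.38828583]
```

>>> {"name": "carry_out", "arguments": {
  "deltas": [
    [-0.002, 0.02, 0, 0, 0, 0.0125],
    [-0.005, 0.041, 0, 0, 0, 0.025],
    [-0.009, 0.062, 0, 0, 0, 0.0375],
    [-0.015, 0.083, 0, 0, 0, 0.05],
    [-0.022, 0.103, 0, 0, 0, 0.0625],
    [-0.031, 0.122, 0, 0, 0, 0.075],
    [-0.042, 0.141, 0, 0, 0, 0.0875],
    [-0.054, 0.159, 0, 0, 0, 0.1]
  ]
}}

```text
time_s: 3.98
tcp_pos: [0.548, 0.2518, 0.1618]
orientation: [-0.001, 0.878, 0.479, 0.0]
wrist_force: [-0.7, 1.9, 1.7]
gripper_width: 0.015
grasp_force: 12.0
```

Run:
```python
from h import *
for n in("top","scene"):
    p=cams.get_image(n); cv2.imwrite(f"pics/m_{n}.png",p["img"][:,:,::-1])
c=np.array([.504,.182])
def P(a,r=.082): t=np.radians(a); return (c[0]+r*np.cos(t),c[1]+r*np.sin(t),.161,a-90)
rows([P(a) for a in (57.5,54,50,46,42,38,34,30,27)])
s=ctrl.read_state();print(s["wrist_force"],s["grasp_force"],np.degrees(np.arctan2(*(s["tcp_pos"][:2]-c)[::-1])),np.hypot(*(s["tcp_pos"][:2]-c)))
```

```text
4.0833 [0.5491 0.2511 0.1618] yaw -32.57 0.014621191936559474
[np.float64(-0.0017), np.float64(-0.003), np.float64(0.0026), np.float64(0.0002), np.float64(-0.0002), np.float64(-0.0002)]
[np.float64(-0.0022), np.float64(0.0136), np.float64(0.0026), np.float64(0.0001), np.float64(-0.0002), np.float64(0.0095)]
[np.float64(-0.004), np.float64(0.0326), np.float64(0.0027), np.float64(0.0001), np.float64(-0.0002), np.float64(0.0206)]
[np.float64(-0.0071), np.float64(0.0515), np.float64(0.0027), np.float64(0.0001), np.float64(-0.0002), np.float64(0.0317)]
[np.float64(-0.0116), np.float64(0.07), np.float64(0.0027), np.float64(0.0001), np.float64(-0.0002), np.float64(0.0429)]
[np.float64(-0.0173), np.float64(0.0882), np.float64(0.0027), np.float64(0.0001), np.float64(-0.0002), np.float64(0.054)]
[np.float64(-0.0242), np.float64(0.106), np.float64(0.0027), np.float64(0.0001), np.float64(-0.0002), np.float64(0.0651)]
[np.float64(-0.0324), np.float64(0.1232), np.float64(0.0027), np.float64(0.0001), np.float64(-0.0002), np.float64(0.0762)]
[np.float64(-0.0394), np.float64(0.1357), np.float64(0.0027), np.float64(0.0001), np.float64(-0.0002), np.float64(0.0845)]
[2.16345768 1.36711322 0.84162001] 12.000989466905594 56.86705060993381 0.08251514713731253
```

>>> {"name": "carry_out", "arguments": {
  "deltas": [
    [-0.002, 0.0136, 0, 0, 0, 0.0095],
    [-0.004, 0.0326, 0, 0, 0, 0.0206],
    [-0.007, 0.0515, 0, 0, 0, 0.0317],
    [-0.0116, 0.07, 0, 0, 0, 0.043],
    [-0.0173, 0.088, 0, 0, 0, 0.054],
    [-0.024, 0.106, 0, 0, 0, 0.065],
    [-0.0324, 0.123, 0, 0, 0, 0.076],
    [-0.0324, 0.123, 0, 0, 0, 0.076]
  ]
}}

```text
time_s: 4.75
tcp_pos: [0.5753, 0.2232, 0.1618]
orientation: [-0.0, 0.966, 0.26, 0.001]
wrist_force: [5.0, 1.2, -0.8]
gripper_width: 0.0148
grasp_force: 12.0
```

```bash
cat > meas.py <<'E'
from h import *
from scipy.optimize import least_squares
def L(n):
    p=cams.get_image(n); W=cloud(p); z=W[...,2]; ok=p["range_z"]>0
    d=np.hypot(W[...,0]-.504,W[...,1]-.182)
    c=np.array([.504,.182]); R=d
    out={}
    for k,m in dict(pintop=ok&(abs(z-.188)<.003)&(R<.1),arm=ok&(abs(z-.137)<.003)&(R>.067)&(R<.095),tongue=ok&(abs(z-.116)<.003)&(R>.07)&(R<.112)).items():
        if m.any():
            q=W[m].mean(0); print(n,k,m.sum(),q.round(4),np.degrees(np.arctan2(q[1]-c[1],q[0]-c[0])).round(2),np.hypot(*(q[:2]-c)).round(4))
    return p
s=ctrl.read_state();print(s["time_s"],s["tcp_pos"],s["wrist_force"],s["gripper_width"],np.degrees(np.arctan2(*(s["tcp_pos"][:2]-[.504,.182])[::-1])))
for n in("top","scene","wrist"):
    p=L(n); cv2.imwrite(f"pics/{n}_{s['time_s']:.1f}.png",p["img"][:,:,::-1])
E
python3 meas.py; ls pics
```

```text
4.75 [0.57525764 0.22321488 0.16182494] [ 5.00929899  1.20595938 -0.78181138] 0.014833026419310667 30.0447675425703
top pintop 37 [0.5714 0.2215 0.1874] 30.4 0.0781
top arm 40 [0.5681 0.2171 0.1365] 28.72 0.0731
top tongue 49 [0.5848 0.2127 0.1157] 20.79 0.0864
scene pintop 22 [0.5698 0.2182 0.1883] 28.85 0.0751
scene arm 41 [0.5645 0.22   0.1373] 32.15 0.0715
scene tongue 71 [0.5851 0.2176 0.1166] 23.73 0.0886
wrist pintop 851 [0.578  0.2243 0.187 ] 29.74 0.0853
wrist arm 242 [0.5814 0.2257 0.1359] 29.48 0.0889
wrist tongue 669 [0.5889 0.2183 0.1148] 23.18 0.0923
c_scene.png
c_top.png
m_scene.png
m_top.png
scene.png
scene_4.8.png
top.png
top_4.8.png
w1.png
wrist_4.8.png
```

>>> {"name": "carry_out", "arguments": {
  "deltas": [
    [0, 0, 0, 0, 0, 0],
    [0, 0, 0, 0, 0, 0],
    [0, 0, 0, 0, 0, 0],
    [0, 0, -0.08, 0, 0, 0],
    [0, 0, -0.18, 0, 0, 0],
    [-0.1, 0, -0.3, 0, 0, 0],
    [-0.2, 0, -0.4, 0, 0, 0],
    [-0.3, 0, -0.4, 0, 0, 0]
  ],
  "gripper": 0.4
}}

```text
time_s: 5.57
tcp_pos: [0.498, 0.1784, 0.2864]
orientation: [0.0, 0.965, 0.261, 0.004]
wrist_force: [1.1, -0.6, 0.4]
gripper_width: 0.053
grasp_force: 0.0
```

>>> {"name": "carry_out", "arguments": {
  "deltas": [
    [-0.05, 0, 0, 0, 0, 0],
    [-0.1, 0, 0, 0, 0, 0],
    [-0.1, 0, 0, 0, 0, 0],
    [-0.1, 0, 0, 0, 0, 0],
    [-0.1, 0, 0, 0, 0, 0],
    [-0.1, 0, 0, 0, 0, 0],
    [-0.1, 0, 0, 0, 0, 0],
    [-0.1, 0, 0, 0, 0, 0]
  ]
}}

```text
time_s: 6.23
tcp_pos: [0.4704, 0.1631, 0.2812]
orientation: [0.0, 0.966, 0.26, -0.0]
wrist_force: [-0.4, -0.2, -0.6]
gripper_width: 0.0527
grasp_force: 0.0
```

```bash
python3 meas.py; ls -t pics|head -3; cp $(ls -t pics/wrist*|head -1) pics/wA.png
```

```text
6.2333 [0.47042725 0.16306857 0.28116793] [-0.39742798 -0.23479143 -0.58737405] 0.052672207663384714 -150.5816551347348
scene pintop 36 [0.5739 0.2224 0.1882] 30.06 0.0807
scene arm 40 [0.5708 0.2184 0.1371] 28.6 0.0761
scene tongue 65 [0.5853 0.2177 0.1165] 23.7 0.0888
wrist pintop 338 [0.5757 0.2232 0.1866] 29.9 0.0827
wrist arm 243 [0.5669 0.2186 0.1359] 30.16 0.0728
wrist tongue 312 [0.5878 0.2159 0.1149] 22.05 0.0904
wrist_6.2.png
scene_6.2.png
top_6.2.png
```

View pics/wA.png

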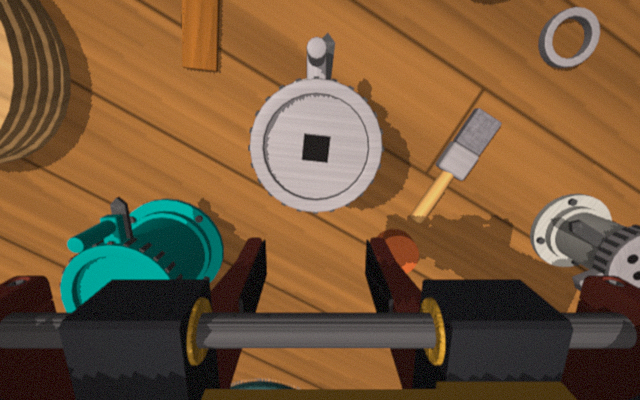

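Wrist view: the whole collar is centred at (316,146), pin at (318,48), tongue tip at (328,34), slightly clockwise of the pin. I'll fit these precisely.

```bash
cat > fit.py <<'E'
from h import *
from scipy.optimize import least_squares
p=cams.get_image("wrist"); K=p["camera_matrix"]; W=cloud(p); z=W[...,2]; ok=p["range_z"]>0
R0=np.hypot(W[...,0]-.504,W[...,1]-.182)
def hullfit(m,r):
    m=cv2.morphologyEx(m.astype(np.uint8),cv2.MORPH_OPEN,np.ones((5,5)))
    h=cv2.convexHull(W[m>0][:,:2].astype(np.float32))[:,0]
    return least_squares(lambda c:np.hypot(*(h-c[:2]).T)-c[2],[.504,.182,r],loss="soft_l1",f_scale=.001).x
c3=hullfit(ok&(abs(z-.143)<.004)&(R0<.07),.064); c=c3[:2]
print("collar",c3.round(4))
A=lambda q:np.degrees(np.arctan2(q[...,1]-c[1],q[...,0]-c[0]))
R=np.hypot(W[...,0]-c[0],W[...,1]-c[1])
m=ok&(abs(z-.187)<.004)&(R<.1); q=(W[m].max(0)+W[m].min(0))/2; print("pin",q.round(4),A(W[m].mean(0)).round(2),A(q).round(2),np.hypot(*(q[:2]-c)).round(4))
m=ok&(abs(z-.115)<.005)&(R>.07)&(R<.115)
# tongue: angle such that edges at +-8mm for R<95 ; report lateral limits per radius for a 24deg frame
for nm,mm in(("tongue",m),("arm",ok&(abs(z-.136)<.004)&(R>.066)&(R<.094))):
    a=np.radians(24); d=W[mm][:,:2]-c; u=d@[np.cos(a),np.sin(a)]; v=d@[-np.sin(a),np.cos(a)]
    for lo in np.arange(.066,.112,.004):
        k=(u>=lo)&(u<lo+.004)
        if k.sum()>3: print(nm,lo.round(3),k.sum(),np.percentile(v[k],[3,97]).round(4))
E
python3 fit.py
```

```text
collar [0.5046 0.1826 0.0648]
pin [0.5755 0.2232 0.186 ] 29.81 29.83 0.0818
tongue 0.07 27 [-0.0077 -0.0025]
tongue 0.074 26 [-0.0071 -0.002 ]
tongue 0.078 31 [-0.0076 -0.0016]
tongue 0.082 31 [-0.0072 -0.001 ]
tongue 0.086 36 [-0.0076 -0.0006]
tongue 0.09 34 [-0.0072 -0.0004]
tongue 0.094 39 [-0.0076  0.0002]
tongue 0.098 47 [-0.0071  0.0028]
tongue 0.102 39 [-0.0046  0.0047]
tongue 0.106 6 [-0.0013  0.0022]
arm 0.066 89 [-0.0014  0.0152]
arm 0.07 91 [-0.001   0.0156]
arm 0.074 49 [-0.0006  0.0161]
arm 0.078 12 [-0.0002  0.0167]
```

```bash
cat > p.py <<'E'
from h import *
c=np.array([.5046,.1826])
def P(a,z=.161,r=.082): t=np.radians(a); return (c[0]+r*np.cos(t),c[1]+r*np.sin(t),z,a-90)
E
python3 - <<'E'
from p import *
rows([P(29.85,.28),P(29.85)])
E
```

```text
6.4333 [0.4701 0.1629 0.2814] yaw -59.84 0.05289843008869565
[np.float64(0.4057), np.float64(0.0025), np.float64(0.0044), np.float64(-0.0), np.float64(0.0001), np.float64(0.0009)]
[np.float64(0.4058), np.float64(0.0025), np.float64(0.401), np.float64(-0.0), np.float64(0.0001), np.float64(0.0009)]
```

>>> {"name": "carry_out", "arguments": {
  "deltas": [
    [0.1, 0, 0, 0, 0, 0],
    [0.2, 0, 0, 0, 0, 0],
    [0.3, 0, 0, 0, 0, 0],
    [0.37, 0, 0, 0, 0, 0],
    [0.4, 0.002, 0, 0, 0, 0.001],
    [0.405, 0.002, 0, 0, 0, 0.001],
    [0.405, 0.002, 0, 0, 0, 0.001],
    [0.405, 0.002, 0, 0, 0, 0.001]
  ]
}}

```text
time_s: 7.1
tcp_pos: [0.5742, 0.2227, 0.2814]
orientation: [0.0, 0.966, 0.257, -0.001]
wrist_force: [-0.5, 0.3, 0.2]
gripper_width: 0.0529
grasp_force: 0.0
```

>>> {"name": "carry_out", "arguments": {
  "deltas": [
    [0, 0, 0.08, 0, 0, 0],
    [0, 0, 0.17, 0, 0, 0],
    [0, 0, 0.26, 0, 0, 0],
    [0, 0, 0.34, 0, 0, 0],
    [0, 0, 0.38, 0, 0, 0],
    [0, 0, 0.4, 0, 0, 0],
    [0, 0, 0.4, 0, 0, 0],
    [0, 0, 0.4, 0, 0, 0]
  ]
}}

```text
time_s: 7.77
tcp_pos: [0.5753, 0.2231, 0.1624]
orientation: [0.0, 0.966, 0.257, 0.0]
wrist_force: [0.4, 0.1, 0.3]
gripper_width: 0.0526
grasp_force: 0.0
```

>>> {"name": "carry_out", "arguments": {
  "deltas": [
    [0, 0, 0, 0, 0, 0],
    [0, 0, 0, 0, 0, 0],
    [0, 0, 0, 0, 0, 0],
    [0, 0, 0, 0, 0, 0],
    [0, 0, 0, 0, 0, 0],
    [0, 0, 0, 0, 0, 0],
    [0, 0, 0, 0, 0, 0],
    [0, 0, 0, 0, 0, 0]
  ],
  "gripper": 1
}}

```text
time_s: 8.43
tcp_pos: [0.5754, 0.2234, 0.1617]
orientation: [0.0, 0.966, 0.257, 0.0]
wrist_force: [-0.5, 1.0, 0.7]
gripper_width: 0.0151
grasp_force: 12.0
```

Run:
```python
from p import *
s=ctrl.read_state(); print(s["wrist_force"],np.degrees(np.arctan2(*(s["tcp_pos"][:2]-c)[::-1])))
rows([P(a) for a in(29.85,28.3,26.8,25.4,24.1)])
```

```text
[-0.53790712  1.03233302  0.72609418] 29.926392390112504
8.4333 [0.5754 0.2234 0.1617] yaw -60.2 0.01512883321998051
[np.float64(0.0009), np.float64(0.0004), np.float64(0.0023), np.float64(0.0), np.float64(-0.0), np.float64(-0.0001)]
[np.float64(0.0008), np.float64(0.0078), np.float64(0.0023), np.float64(0.0), np.float64(-0.0), np.float64(0.0042)]
[np.float64(0.0005), np.float64(0.0149), np.float64(0.0023), np.float64(0.0), np.float64(-0.0), np.float64(0.0083)]
[np.float64(0.0001), np.float64(0.0216), np.float64(0.0023), np.float64(0.0), np.float64(-0.0), np.float64(0.0122)]
[np.float64(-0.0004), np.float64(0.0277), np.float64(0.0023), np.float64(0.0), np.float64(-0.0), np.float64(0.0158)]
```

Turn the last 5.8°, then release, lift, back off and look.

>>> {"name": "carry_out", "arguments": {
  "deltas": [
    [0, 0.0078, 0, 0, 0, 0.0042],
    [0, 0.0149, 0, 0, 0, 0.0083],
    [-0.0005, 0.0216, 0, 0, 0, 0.0122],
    [-0.001, 0.0277, 0, 0, 0, 0.0158],
    [-0.001, 0.0277, 0, 0, 0, 0.0158],
    [-0.001, 0.0277, 0, 0, 0, 0.0158],
    [-0.001, 0.0277, 0, 0, 0, 0.0158],
    [-0.001, 0.0277, 0, 0, 0, 0.0158]
  ]
}}

```text
time_s: 9.1
tcp_pos: [0.5794, 0.2156, 0.1617]
orientation: [0.0, 0.978, 0.209, 0.0]
wrist_force: [-0.4, -1.5, 3.9]
gripper_width: 0.015
grasp_force: 12.0
```

>>> {"name": "carry_out", "arguments": {
  "deltas": [
    [0, 0, 0, 0, 0, 0],
    [0, 0, 0, 0, 0, 0],
    [0, 0, 0, 0, 0, 0],
    [0, 0, 0, 0, 0, 0],
    [0, 0, -0.08, 0, 0, 0],
    [0, 0, -0.18, 0, 0, 0],
    [0, 0, -0.3, 0, 0, 0],
    [0, 0, -0.4, 0, 0, 0]
  ],
  "gripper": 0.4
}}

```text
time_s: 9.77
tcp_pos: [0.5792, 0.216, 0.2832]
orientation: [0.0, 0.978, 0.209, 0.0]
wrist_force: [0.5, 0.6, 0.7]
gripper_width: 0.0525
grasp_force: 0.0
```

>>> {"name": "carry_out", "arguments": {
  "deltas": [
    [-0.1, 0, 0, 0, 0, 0],
    [-0.2, 0, 0, 0, 0, 0],
    [-0.3, 0, 0, 0, 0, 0],
    [-0.38, 0, 0, 0, 0, 0],
    [-0.4, 0, 0, 0, 0, 0],
    [-0.4, 0, 0, 0, 0, 0],
    [-0.4, 0, 0, 0, 0, 0],
    [-0.4, 0, 0, 0, 0, 0]
  ]
}}

```text
time_s: 10.43
tcp_pos: [0.4712, 0.1674, 0.2817]
orientation: [-0.0, 0.978, 0.209, 0.001]
wrist_force: [0.3, -0.1, 0.2]
gripper_width: 0.0528
grasp_force: 0.0
```

```bash
echo 'cr=p["img"][0:240,200:440,::-1]; cv2.imwrite("pics/fin.png",cv2.resize(cr,None,fx=2.4,fy=2.4,interpolation=cv2.INTER_CUBIC))' >> fit.py; python3 fit.py
```

```text
collar [0.5046 0.182  0.0644]
pin [0.5799 0.2154 0.1859] 23.97 23.88 0.0823
tongue 0.098 7 [-0.0047  0.0084]
tongue 0.102 34 [-0.0042  0.0055]
tongue 0.106 5 [-0.0002  0.0016]
arm 0.066 87 [-0.0088  0.0089]
arm 0.07 97 [-0.0088  0.0089]
arm 0.074 53 [-0.0087  0.0089]
arm 0.078 22 [-0.0087  0.0089]
arm 0.082 8 [-0.0087  0.0089]
```

View pics/fin.png

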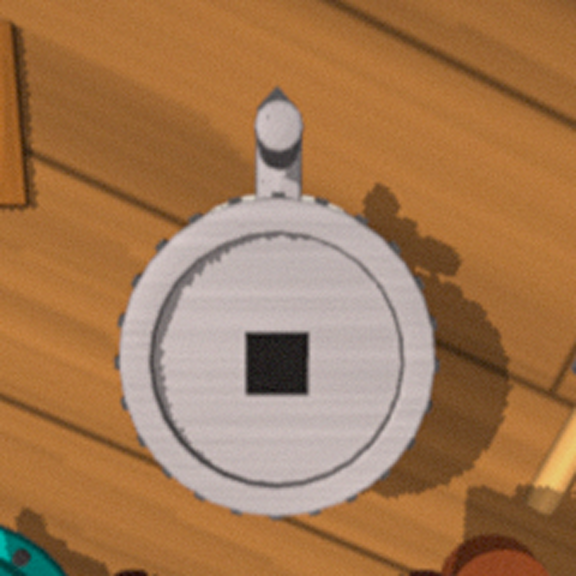

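The crop shows the arm and pin (278,125) in line with the tongue's tip (277,90). They agree within about 0.3°, and the gripper is clear, so I'm handing in.

```bash
python3 -c "
from rig import ticket
print(ticket.close_job())"
```

```text
the job is handed in; nothing more can be done
None
```

The wide aluminium barrel's collar is turned clockwise so its arm lies over the locked mark, within about 0.3° by the last wrist picture; the pin is released, I never touched the narrow barrel, and the job was handed in at about 10.5 s.

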